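# Unstack the pantry tins and rebuild the spice riser

### The arm

A 6-joint arm with a two-finger parallel gripper is mounted at the origin on the work surface. World frame = base frame: x ahead of the robot, y to its left, z up, the work surface at z = 0. Lengths are in mm, angles in rad, forces in N, time in s.
With the tool pointing down it reaches from about 400 to 925 mm from the base axis. Payload 12.5 kg.
Tool frame: the origin (TCP) lies between the finger pads; the fingertips stand 11 mm ahead of it and the grasp point (between the pads) lies 8 mm behind it (env.tip_extent is the distance from the TCP to the fingertips, in mm); x points along the fingers, z is the direction in which the jaws open and shut, and the axes are right-handed (so a half turn about x gives the same grasp; the last joint's range is limited). The gripper opens to 95 mm and grips with 3 to 60 N. Pads are 20 mm wide; open, the fingers measure 119 mm over their backs; the gripper's body (75 mm by 180 mm) begins 59 mm behind the grasp point.
Start: joints at [1.18, 0.491, 1.559, -0, 1.092, -0.106], TCP at [175.586, 599.846, 225.661] pointing down, gripper open.
Joint ranges: [-3.1, 3.1], [-0.84, 2.19], [0.05, 2.79], [-1.13, 4.28], [0.06, 2.93], [-2.69, 2.69]. Speed limits (rad/s): [2.22, 2.22, 2.79, 3.14, 3.14, 3.14].

### API

Orientations are given as [roll, pitch, yaw] about the fixed x, y, z axes, in that order (R = Rz(yaw) Ry(pitch) Rx(roll)).
In Python, from cell import status, imaging, env gives the robot as it stands. The module is installed in compiled form; this text tells all that it offers.
- The arm moves only by the tool apply_moves, never from a script. Its argument "increments" is a list of rows, each a list of 5 numbers: the closure, from 0 (fully open) to 1 (shut), then the shift along the tool's x, y, z in mm, then the turn about the tool's x in degrees. A call has 1 to 10 rows; each row shifts and turns the commanded pose from where the row before left it, along the tool's axes as they then stand; what a row does not reach is not made up. A row lasts 1/10 s, in which the tool goes at most 50 mm and 8.59 degrees, less where a joint would pass 70% of its speed; a pose out of reach is approached as far as the arm can. A call with a gripper value outside its range is refused whole. The fingers move at their own pace and stop on an object; the grip force is fixed at half the most. Time passes only in rows, so rows that do not move let the fingers close. It gives the time, the measured TCP pose, the force and the opening at its end, in the units of the state.
- status.state(): the state, without advancing time (a new reading comes with each control period).
- imaging.read_camera(name): name is "side" or "top" or "wrist"; returns a dict with "pixels" (480x640x3 uint8, red, green, blue), "fovy" (degrees; the focal length in pixels is half the picture's height over the tangent of half this angle, whatever the lens; pixels are square), "cx", "cy" (the principal point, pixels), "distortion" ([k1, k2, p1, p2, k3] as OpenCV has them; the pictures are not rectified), "R" (3x3) and "t" (3): a world point X has camera coordinates R X + t. Camera axes: x right, y down, z forward; pixel columns grow to the right and rows downward; lengths in mm; the calibration is good to about 2 mm. A picture is of the moment at which its call begins. There is no depth.
- env.job_done(): hands the job in, once; it reports no verdict.
The state is a dict: "t": time; "joints": joint angles; "qvel": joint speeds; "tau": joint torques, N m; "eef_pos": TCP position; "tcp_rot": TCP orientation; "ft_force": force on the tool from outside, world axes, zero at the start; "moment": the same for the moment, N m; "opening": opening from 0.0 (shut) to 1.0 (fully open).
Only numpy, scipy, OpenCV 4.12 (cv2) and the standard library are available. Lean on these libraries where they do the work, as an engineer would, in place of code of your own. Each camera call takes 0.05 s, during which the arm holds its last target. There are 200 camera calls.

### The job

Take the stack of tins apart and stand each tin flat inside the wooden drip tray of its own shape: round, square and oblong. Once the wooden riser is bare, set it on the lower tier so that all four pins drop fully home in the sockets. Keep everything upright and leave the jar and the bottle where they stand.

Things in the scene. Friction and masses are not known exactly. Their poses are not given: they have to be found in the camera images.
- round_tin: Loose round metal tin with a flush, dark-rimmed lid, diameter 50, height 50, 0.08 to 0.18 kg, upright. Origin: centre of its underside; z up. At the start it stands on one end of the oblong tin's top, beside the square tin (which end varies). (sizes in mm)
- square_tin: Loose square metal tin with a flush, dark-rimmed lid, 48 x 48, height 50, 0.09 to 0.19 kg, upright. Origin: centre of its underside; x and y along its sides, z up. At the start it stands on the other end of the oblong tin's top; the gap between the two small tins is about 17 to 25, so take them across the oblong tin's width. (sizes in mm)
- oblong_tin: Loose oblong metal tin with a flush, dark-rimmed lid, 56 wide (its x) x 130 long (its y), height 45, 0.15 to 0.31 kg. Origin: centre of its underside; z up. At the start it lies lengthwise on the riser's board, up to 12 off its middle along the length. (sizes in mm)
- riser: Loose upper tier of a pale wooden spice riser, about 0.2 kg, carrying the tins: board 64 (its x, grip across it) x 190 (its y) x 16 on four corner pins. Origin: centre, at the level of the pin tips; the board spans 32 to 48 above it. Pins: diameter 10, 32 long, last 8 tapering to 5, at x = +-20, y = +-82. It may be turned half round. (sizes in mm)
- tier: Fixed lower tier of the riser: pale wooden board on the worktop, 66 (its x) x 192 (its y) x 24 high. Four blind sockets in its top at x = +-20, y = +-82, diameter 14, 14 deep, edges chamfered 1.5. Origin: centre of its underside; z up. With the pins home the riser's origin is 10 above the tier's. (sizes in mm)
- round_tray: Fixed round wooden drip tray, outer diameter 76, inner 66, floor 4 thick, rim 10 high overall. Origin: centre of its underside. (sizes in mm)
- square_tray: Fixed square wooden drip tray, 76 x 76 outside, 68 x 68 inside, floor 4 thick, rim 10 high overall. Origin: centre of its underside; x and y along its sides. (sizes in mm)
- oblong_tray: Fixed oblong wooden drip tray, 82 (its x) x 156 (its y) outside, 74 x 148 inside, floor 4 thick, rim 10 high overall. Origin: centre of its underside. (sizes in mm)
- jar: Bystander: loose amber glass jar with a dark lid, diameter 64, 95 high, upright, standing among the small trays. Origin: centre of its underside. (sizes in mm)
- bottle: Bystander: loose green glass bottle with a black cap, diameter 56, 170 high, upright, near the robot's left. Origin: centre of its underside. (sizes in mm)
Mind the look-alikes: they are no part of the job. Leave any purple or turquoise look-alike of the round_tray alone.

How it is judged:
By the outcome, as a careful person would: the job done as asked, in the order asked, and still so for the second after the job is handed in, with the robot touching nothing.
It also fails if it takes over 112 s, if anything falls off the work surface, if the arm or the gripper's body presses on something with over 40 N, if the wrist force passes 120 N, or if a joint passes its speed limit or range.

## Working session

There is one attempt and no reset: what is moved stays moved. The work goes in short steps, Python scripts to look and compute and a tool call to move; the robot and the scene stay as the last step left them, time stands still between calls to the robot, and variables do not carry over. Pictures are saved under pics/ and viewed, about 12 in all and at most 16, crops included, and the job is handed in when it is done.

Besides the shell and the picture viewer there is one more tool, called as a command line: name --pt "numbers of a row" for each row, then --argument value for the rest. apply_moves: Moves the arm, as the interface text tells. Its arguments: {"type":"object","properties":{"increments":{"type":"array"}},"required":["increments"]}

```bash
mkdir -p pics; cat > h.py <<'E'
import numpy as np, cv2, json
from cell import status, imaging, env
def cam(name, save=None):
    d=imaging.read_camera(name); p=np.array(d["pixels"]); 
    f=240/np.tan(np.radians(d["fovy"])/2)
    c=dict(K=np.array([[f,0,d["cx"]],[0,f,d["cy"]],[0,0,1.]]),D=np.array(d["distortion"],float),R=np.array(d["R"]),t=np.array(d["t"],float),im=p)
    if save: cv2.imwrite("pics/"+save,p[...,::-1])
    np.savez(f"{name}.npz",**c)
    return c
def load(name): return dict(np.load(name+".npz"))
def ray(c,uv,z):
    n=cv2.undistortPoints(np.array(uv,float).reshape(-1,1,2),c["K"],c["D"]).reshape(-1,2)
    o=-c["R"].T@c["t"]; d=np.c_[n,np.ones(len(n))]@c["R"]
    s=(z-o[2])/d[:,2]
    return o+s[:,None]*d
def proj(c,X):
    return cv2.projectPoints(np.array(X,float).reshape(-1,1,3),cv2.Rodrigues(c["R"])[0],c["t"],c["K"],c["D"])[0].reshape(-1,2)
E
python3 - <<'E'
from h import *
for n in("top","side","wrist"):
    c=cam(n,n+"0.png"); print(n,c["K"][0,0],-c["R"].T@c["t"],c["D"])
print(status.state())
E
```

```text
top 618.5909777326658 [ 353.04158403   42.59967172 1405.74657002] [-0.1380737  0.         0.         0.         0.       ]
side 489.79288727015324 [  72.1945617  -651.23518283  635.22288281] [-0.11034779  0.          0.          0.          0.        ]
wrist 362.5097089555132 [ 99.50265733 621.68662995 384.95318667] [0.00910708 0.         0.         0.         0.        ]
{'t': 0.15, 'joints': array([ 1.18039084e+00,  4.91394196e-01,  1.55931494e+00,  5.20634270e-06,
        1.09167188e+00, -1.05578677e-01]), 'qvel': array([ 0.00037925, -0.00198937, -0.00230348, -0.00020708, -0.0007772 ,
        0.00098122]), 'tau': array([ 2.04832912e-03, -6.12896132e+01, -2.58276844e+01,  6.92855800e-02,
        4.73954051e-02, -2.67363936e-05]), 'eef_pos': array([175.52112355, 599.67720524, 225.21080394]), 'tcp_rot': array([ 3.03015605,  1.57000795, -1.96706215]), 'ft_force': array([-0.72905615,  0.58230772, -0.02255212]), 'moment': array([-0.04039668, -0.02870338, -0.00923638]), 'opening': 1.0036958963775189}
```

View pics/top0.png

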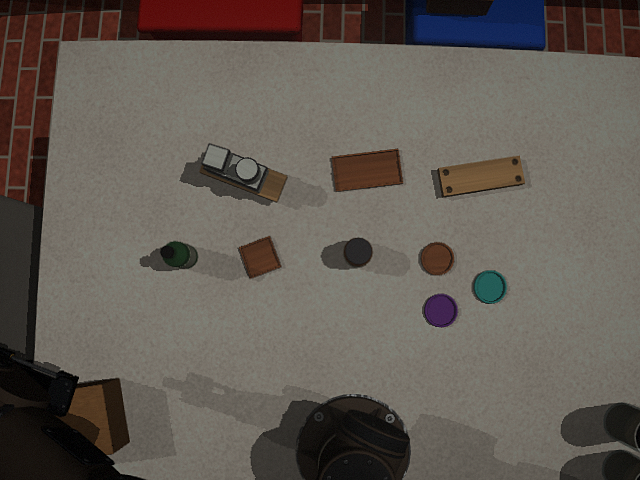

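View pics/side0.png

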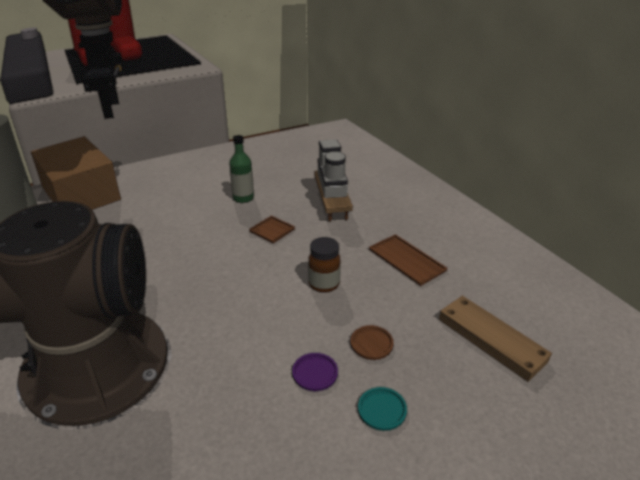

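The top view shows the stack near (243,172), with the square tin at (215,157) and the round tin at (247,170). The oblong tray is at (367,170), the tier at (480,176), the square tray at (260,257), the round tray at (436,258), the jar at (357,251) and the bottle at (178,254). Next I'll zoom in.

```bash
python3 - <<'E'
from h import *
c=load("top"); im=c["im"][...,::-1]
def crop(x,y,w,h,s=None):
    return cv2.resize(im[y:y+h,x:x+w],(400,300),interpolation=cv2.INTER_CUBIC)
m=np.vstack([np.hstack([crop(190,130,100,75),crop(425,140,100,75)]),np.hstack([crop(320,135,100,75),crop(220,220,100,75)])])
m=cv2.convertScaleAbs(m,alpha=1.5)
cv2.imwrite("pics/m0.png",m)
# segmentation
hsv=cv2.cvtColor(im,cv2.COLOR_BGR2HSV)
for nm,(x,y,w,h),z in (("otray",(322,140,90,60),10),("sqtray",(232,228,56,56),10),("rtray",(412,236,48,44),10),("tier",(425,145,105,60),24)):
    s=hsv[y:y+h,x:x+w]; msk=((s[...,1]>75)&(s[...,2]>45)).astype(np.uint8)
    if nm!="tier": msk=(s[...,1]>75).astype(np.uint8)
    n,l,st,_=cv2.connectedComponentsWithStats(msk); k=1+np.argmax(st[1:,4])
    cn=max(cv2.findContours((l==k).astype(np.uint8),cv2.RETR_EXTERNAL,cv2.CHAIN_APPROX_NONE)[0],key=len).reshape(-1,2)+[x,y]
    P=ray(c,cn,z)[:,:2].astype(np.float32)
    r=cv2.minAreaRect(P); print(nm,r,np.median(s[msk>0],0))
E
```

```text
otray ((637.6109619140625, -16.31439971923828), (82.36092376708984, 155.9664764404297), 8.725889205932617) [ 11. 153.  82.]
sqtray ((430.2186584472656, 221.51084899902344), (76.07880401611328, 75.8615493774414), 22.99245262145996) [ 11. 152.  79.]
rtray ((438.6929626464844, -180.5363006591797), (72.79776763916016, 73.15728759765625), 0.9358903765678406) [ 11. 151.  82.]
tier ((630.1539306640625, -278.9646911621094), (67.0535888671875, 193.03012084960938), 10.846285820007324) [ 16. 126. 110.]
```

View pics/m0.png

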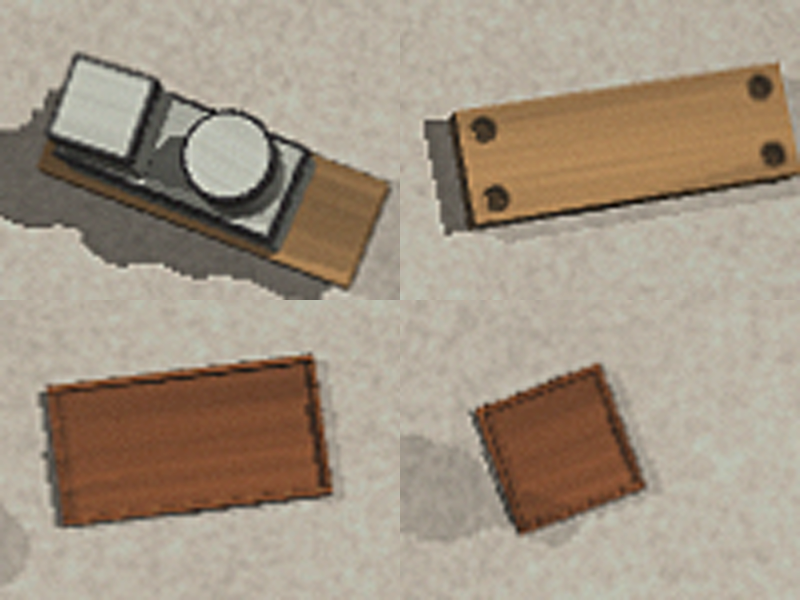

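```bash
python3 - <<'E'
from h import *
c=load("top"); im=c["im"]; g=cv2.cvtColor(im,cv2.COLOR_RGB2GRAY).astype(float)
p=[]
for u,v in [(445.75,172),(449.3,189.3),(515,161.8),(518.3,178.3)]:
    y,x=np.mgrid[int(v)-4:int(v)+6,int(u)-4:int(u)+6]; w=np.clip(85-g[y,x],0,None); w[w<15]=0
    w*=((x-u)**2+(y-v)**2<20)
    p.append(((w*x).sum()/w.sum(),(w*y).sum()/w.sum()))
S=ray(c,p,22)[:,:2]; print(np.round(p,1).tolist(),S.round(1).tolist(), S.mean(0))
e=(S[0]+S[1]-S[2]-S[3])/2; print("tier len",np.linalg.norm(e),np.degrees(np.arctan2(e[1],e[0])),np.linalg.norm(S[0]-S[1]),np.linalg.norm(S[2]-S[3]))
def C(pts,z): return ray(c,[(190+(u)/4-.4,130+v/4-.4) for u,v in pts],z)[:,:2]
def rep(n,Q): print(n,Q.round(1).tolist(),Q.mean(0).round(1),[ (round(float(np.hypot(*d)),1),round(float(np.degrees(np.arctan2(d[1],d[0])) ),1)) for d in np.roll(Q,-1,0)-Q])
rep("sq",C([(77,53),(160,79),(130,164),(48,137)],143))
rep("round",C([(228,109),(278,155),(229,203),(181,155)],143))
rep("oblongR",C([(309,150),(276,250)],93))
rep("riserR",C([(389,182),(350,289)],48))
rep("riserFront",C([(40,168),(350,289)],48))
E
```

```text
[[445.5, 171.7], [448.8, 189.0], [514.5, 161.1], [518.0, 178.1]] [[635.5, -196.0], [595.7, -203.8], [666.1, -357.0], [626.5, -364.7]] [ 630.95722315 -280.38283787]
tier len 163.83127849318814 100.78863465881247 40.58849238993154 40.41588252995794
sq [[658.5, 321.9], [645.5, 277.1], [599.9, 290.5], [613.2, 334.6]] [629.3 306. ] [(46.6, -106.2), (47.6, 163.7), (46.1, 73.2), (47.1, -15.7)]
round [[630.3, 240.5], [606.5, 213.2], [580.6, 237.6], [605.3, 264.0]] [605.7 238.8] [(36.2, -131.0), (35.7, 136.8), (36.1, 46.8), (34.3, -43.1)]
oblongR [[619.8, 203.3], [564.6, 218.7]] [592.2 211. ] [(57.3, 164.4), (57.3, -15.6)]
riserR [[611.9, 163.2], [551.0, 182.6]] [581.5 172.9] [(63.9, 162.4), (63.9, -17.6)]
riserFront [[615.0, 360.1], [551.0, 182.6]] [583.  271.3] [(188.7, -109.8), (188.7, 70.2)]
```

```bash
cat >> h.py <<'E'
from scipy.spatial.transform import Rotation as Ro
def go(x=None,y=None,z=None,jaw=None,joint=True):
    s=status.state(); p=s["eef_pos"]; R=Ro.from_euler("xyz",s["tcp_rot"]).as_matrix()
    j=np.degrees(np.arctan2(R[1,2],R[0,2])); 
    d=np.array([p[0] if x is None else x,p[1] if y is None else y,p[2] if z is None else z])-p
    print("t",round(s["t"],2),"p",p.round(1),"jaw",round(j,2),"xaxis",R[:,0].round(3),"op",round(s["opening"],3),"F",s["ft_force"].round(1),"q6",s["joints"][5].round(2))
    turn=0
    if jaw is not None:
        turn=-((jaw-j+90)%180-90)   # turn about tool x (down) : positive = world negative
    R2=R@Ro.from_euler("x",turn,degrees=True).as_matrix()
    print("turn",round(turn,2),"| delta now",(R.T@d).round(1),"| after turn",(R2.T@d).round(1))
E
python3 - <<'E'
from h import *
go(560,300,330,-16.5)
go(560,300,330,73.5)
c=load("top"); print(ray(c,[(357,246)],95),ray(c,[(178,256)],0))
w=load("wrist"); print(w["R"].T.round(2))
E
```

```text
t 0.15 p [175.5 599.7 225.2] jaw 73.68 xaxis [-0.    -0.001 -1.   ] op 1.004 F [-0.7  0.6 -0. ] q6 -0.11
turn -89.82 | delta now [-104.7 -453.2 -179.6] | after turn [-104.7  178.2 -453.7]
t 0.15 p [175.5 599.7 225.2] jaw 73.68 xaxis [-0.    -0.001 -1.   ] op 1.004 F [-0.7  0.6 -0. ] q6 -0.11
turn 0.18 | delta now [-104.7 -453.2 -179.6] | after turn [-104.7 -453.7 -178.2]
[[454.29638066   4.20369081  95.        ]] [[426.52502056 411.07925822   0.        ]]
[[ 0.28  0.92  0.27]
 [ 0.96 -0.27 -0.08]
 [-0.    0.28 -0.96]]
```

apply_moves --pt "0 -15 0 0 8.5" --pt "0 -15 0 0 8.5" --pt "0 -15 0 0 8.5" --pt "0 -15 0 0 8.5" --pt "0 -15 0 0 8.5" --pt "0 -15 0 0 8.5" --pt "0 -10 0 0 8.5" --pt "0 -5 0 0 8.5" --pt "0 0 0 0 8.5" --pt "0 0 0 0 8.5"

```text
t: 1.15
eef_pos: [175.5, 599.8, 330.6]
tcp_rot: [-1.87, 1.571, -2.074]
ft_force: [0.7, 0.0, 0.1]
opening: 1.002
```

```bash
python3 -c "
from h import *
go(575,235,330,-16.5)"
```

```text
t 1.15 p [175.5 599.8 330.6] jaw -11.67 xaxis [-0. -0. -1.] op 1.002 F [0.7 0.  0.1] q6 1.38
turn 4.83 | delta now [   0.6 -276.4  465. ] | after turn [   0.6 -236.3  486.6]
```

apply_moves --pt "0 0 0 0 4.8" --pt "0 0 -22 44 0" --pt "0 0 -22 44 0" --pt "0 0 -22 44 0" --pt "0 0 -22 44 0" --pt "0 0 -22 44 0" --pt "0 0 -22 44 0" --pt "0 0 -22 44 0" --pt "0 0 -22 44 0" --pt "0 0 -22 44 0"

```text
t: 2.15
eef_pos: [502.2, 298.0, 330.6]
tcp_rot: [-3.022, 1.571, 2.979]
ft_force: [0.6, 0.2, 0.2]
opening: 1.001
```

apply_moves --pt "0 0 -19 40 0" --pt "0 0 -19 40 0" --pt "0 0 0 0 0" --pt "0 0 0 0 0"

```text
t: 2.55
eef_pos: [567.6, 240.2, 330.0]
tcp_rot: [-2.753, 1.57, -3.037]
ft_force: [-0.4, 0.0, 0.4]
opening: 0.999
```

```bash
python3 - <<'E'
from h import *
go(575,235,330,-16.5)
c=cam("wrist"); im=cv2.convertScaleAbs(c["im"][...,::-1],alpha=1.4); cv2.imwrite("pics/w1.png",im)
E
```

```text
t 2.55 p [567.6 240.2 330. ] jaw -16.22 xaxis [-0.001 -0.    -1.   ] op 0.999 F [-0.4  0.   0.4] q6 0.58
turn 0.28 | delta now [ 0.  -3.   8.5] | after turn [ 0.  -2.9  8.5]
```

View pics/w1.png

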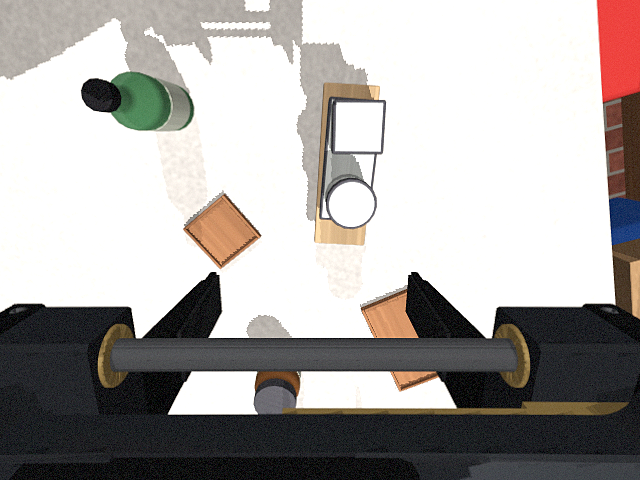

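The wrist view shows the square lid centred near (358,126), the round lid at (351,203), and the riser corners at (324,83), (380,87), (364,245) and (315,242).

```bash
python3 - <<'E'
from h import *
c=load("wrist"); g=cv2.cvtColor(c["im"],cv2.COLOR_RGB2GRAY)
# fit lids: bright interior blobs
w=(g[70:260,300:400]>120).astype(np.uint8)
n,l,st,ce=cv2.connectedComponentsWithStats(w)
for k in range(1,n):
    if 800<st[k,4]<4000:
        cn=max(cv2.findContours((l==k).astype(np.uint8),cv2.RETR_EXTERNAL,cv2.CHAIN_APPROX_NONE)[0],key=len).reshape(-1,2)+[300,70]
        P=ray(c,cn,143)[:,:2].astype(np.float32); print(st[k],cv2.minAreaRect(P),cv2.minEnclosingCircle(P))
def rep(n,Q): print(n,Q.round(1).tolist(),Q.mean(0).round(1),[ (round(float(np.hypot(*d)),1),round(float(np.degrees(np.arctan2(d[1],d[0])) ),1)) for d in np.roll(Q,-1,0)-Q])
rep("riser",ray(c,[(324,83),(380,87),(364,245),(315,242)],48)[:,:2])
rep("obl far/near right",ray(c,[(319,219),(375,155)],93)[:,:2])
E
```

```text
[  35   32   49   50 2289] ((630.1903076171875, 308.3050537109375), (42.89883041381836, 42.490028381347656), 73.28512573242188) ((630.119384765625, 307.86737060546875), 29.573518753051758)
[  29  112   46   45 1628] ((606.213623046875, 240.45960998535156), (43.33039093017578, 43.74001693725586), 73.84559631347656) ((605.9703369140625, 240.47032165527344), 22.25558853149414)
riser [[615.5, 362.8], [675.1, 341.1], [612.7, 164.3], [553.7, 185.5]] [614.3 263.4] [(63.5, -20.0), (187.5, -109.4), (62.7, 160.2), (187.8, 70.8)]
obl far/near right [[569.3, 223.6], [646.0, 274.4]] [607.6 249. ] [(92.0, 33.5), (92.0, -146.5)]
```

```bash
python3 -c "
from h import *
go(606.1,240.2,117,-16.7)"
```

```text
t 2.6 p [567.  241.  330.3] jaw -16.14 xaxis [-0.001  0.    -1.   ] op 0.998 F [-1.3  0.3  0. ] q6 0.58
turn 0.56 | delta now [213.3  10.1  37.9] | after turn [213.3  10.5  37.8]
```

apply_moves --pt "0 40 10 38 0.5" --pt "0 40 0 0 0" --pt "0 40 0 0 0" --pt "0 0 0 0 0" --pt "0 0 0 0 0" --pt "0 0 0 0 0"

```text
t: 3.2
eef_pos: [602.9, 241.0, 217.7]
tcp_rot: [0.6, 1.567, 0.311]
ft_force: [0.1, 0.1, 0.5]
opening: 1.003
```

```bash
python3 - <<'E'
from h import *
go(606.1,240.2,117,-16.7)
E
```

```text
t 3.2 p [602.9 241.  217.7] jaw -16.56 xaxis [ 0.004  0.001 -1.   ] op 1.003 F [0.1 0.1 0.5] q6 0.57
turn 0.14 | delta now [ 1.007e+02 -1.000e-01  3.000e+00] | after turn [ 1.007e+02 -1.000e-01  3.000e+00]
```

apply_moves --pt "0 30 0 3 0" --pt "0 30 0 0 0" --pt "0 25 0 0 0" --pt "0 15 0 0 0" --pt "0 0 0 0 0" --pt "0 0 0 0 0" --pt "0 0 0 0 0"

```text
t: 3.9
eef_pos: [606.0, 239.6, 116.8]
tcp_rot: [0.601, 1.568, 0.311]
ft_force: [-0.2, -0.4, 0.2]
opening: 1.002
```

```bash
python3 - <<'E'
from h import *
go(606.1,240.2,117,-16.7)
E
```

```text
t 3.9 p [606.  239.6 116.8] jaw -16.62 xaxis [ 0.003  0.001 -1.   ] op 1.002 F [-0.2 -0.4  0.2] q6 0.57
turn 0.08 | delta now [-0.2  0.6 -0.1] | after turn [-0.2  0.6 -0.1]
```

apply_moves --pt "1 0 0 0 0" --pt "1 0 0 0 0" --pt "1 0 0 0 0" --pt "1 0 0 0 0" --pt "1 0 0 0 0" --pt "1 0 0 0 0" --pt "1 0 0 0 0" --pt "1 0 0 0 0"

```text
t: 4.7
eef_pos: [605.3, 239.3, 114.9]
tcp_rot: [1.211, 1.571, 0.921]
ft_force: [0.0, -0.3, -0.6]
opening: 0.525
```

apply_moves --pt "1 -5 0 0 0" --pt "1 -15 0 0 0" --pt "1 -20 0 0 0" --pt "1 -20 0 0 0" --pt "1 -10 0 0 0" --pt "1 0 0 0 0"

```text
t: 5.3
eef_pos: [605.8, 239.5, 187.0]
tcp_rot: [0.594, 1.568, 0.304]
ft_force: [-0.7, -0.8, -1.4]
opening: 0.522
```

```bash
python3 - <<'E'
from h import *
go(438.7,-180.5,187,-16.7)
E
```

```text
t 5.3 p [605.8 239.5 187. ] jaw -16.62 xaxis [ 0.003  0.001 -1.   ] op 0.522 F [-0.7 -0.8 -1.4] q6 0.57
turn 0.08 | delta now [  -0.9 -450.2  -40. ] | after turn [  -0.9 -450.3  -39.4]
```

apply_moves --pt "1 0 -30 -3 0" --pt "1 0 -45 -4 0" --pt "1 0 -45 -4 0" --pt "1 0 -45 -4 0" --pt "1 0 -45 -4 0" --pt "1 0 -45 -4 0" --pt "1 0 -45 -4 0" --pt "1 0 -45 -4 0" --pt "1 0 -45 -4 0" --pt "1 0 -40 -4 0"

```text
t: 6.3
eef_pos: [443.7, -163.2, 184.5]
tcp_rot: [2.872, 1.57, 2.582]
ft_force: [0.8, -0.3, -1.5]
opening: 0.522
```

apply_moves --pt "1 0 -20 0 0" --pt "1 0 0 0 0" --pt "1 0 0 0 0" --pt "1 0 0 0 0"

```text
t: 6.7
eef_pos: [439.3, -179.9, 184.6]
tcp_rot: [2.609, 1.57, 2.32]
ft_force: [0.6, 0.2, -1.4]
opening: 0.526
```

```bash
python3 - <<'E'
from h import *
go(438.7,-180.5,28.5,-16.7)
c=cam("wrist","w2.png")
E
```

```text
t 6.7 p [ 439.3 -179.9  184.6] jaw -16.58 xaxis [-0.001  0.001 -1.   ] op 0.526 F [ 0.6  0.2 -1.4] q6 -0.24
turn 0.12 | delta now [156.1  -0.8  -0.3] | after turn [156.1  -0.8  -0.3]
```

View pics/w2.png

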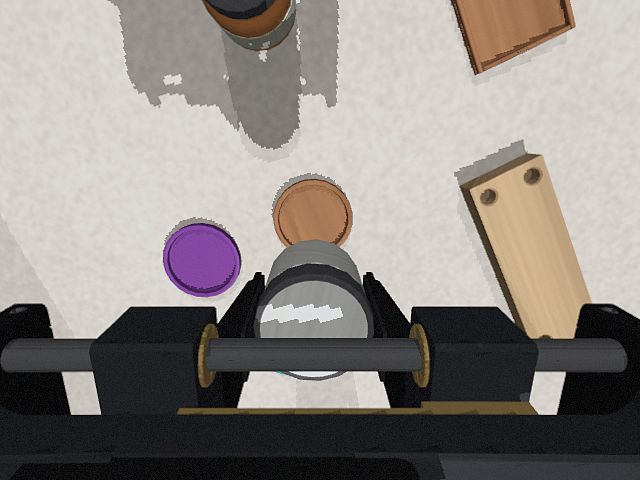

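The round tray's rim shows left at x=273, right at x=352 and top at y=179. I'll compare that with the projected estimate.

```bash
python3 - <<'E'
from h import *
c=load("wrist"); a=np.linspace(0,2*np.pi,200)
q=proj(c,np.c_[438.7+38*np.cos(a),-180.5+38*np.sin(a),a*0+10]); print(q.min(0),q.max(0))
s=[(x,y) for x in(-20,20) for y in(-82,82)]; th=np.radians(10.8)
print(proj(c,[(631+x*np.cos(th)-y*np.sin(th),-280.4+x*np.sin(th)+y*np.cos(th),24) for x,y in s]).round(1))
E
```

```text
[272.72236865 178.87669308] [352.97602824 257.07595348]
[[545.4 342.2]
 [489.5 198.1]
 [585.1 326. ]
 [533.2 177.3]]
```

apply_moves --pt "1 25 -1 0 0" --pt "1 40 0 0 0" --pt "1 40 0 0 0" --pt "1 25 0 0 0" --pt "1 10 0 0 0" --pt "1 5 0 0 0" --pt "1 4 0 0 0" --pt "1 3 0 0 0" --pt "1 2 0 0 0" --pt "1 1 0 0 0"

```text
t: 7.75
eef_pos: [439.2, -181.9, 30.3]
tcp_rot: [-0.153, 1.57, -0.443]
ft_force: [-0.9, 0.3, -1.8]
opening: 0.523
```

```bash
python3 - <<'E'
from h import *
go(438.7,-180.5,27,-16.7)
E
```

```text
t 7.75 p [ 439.2 -181.9   30.3] jaw -16.62 xaxis [ 0.001 -0.    -1.   ] op 0.523 F [-0.9  0.3 -1.8] q6 -0.24
turn 0.08 | delta now [ 3.3  1.2 -0.8] | after turn [ 3.3  1.2 -0.8]
```

Almost there. I'll creep down to contact, then release.

apply_moves --pt "1 1 1 0 0" --pt "1 1 0 0 0" --pt "1 0.5 0 0 0" --pt "1 0.5 0 0 0" --pt "1 0 0 0 0"

```text
t: 8.25
eef_pos: [439.2, -180.8, 26.9]
tcp_rot: [2.09, 1.571, 1.8]
ft_force: [-0.2, 0.5, -1.3]
opening: 0.525
```

apply_moves --pt "1 0.5 0 0 0" --pt "1 0.5 0 0 0" --pt "1 0 0 0 0"

```text
t: 8.55
eef_pos: [439.2, -180.8, 26.0]
tcp_rot: [0.773, 1.571, 0.483]
ft_force: [0.5, -0.8, -0.3]
opening: 0.52
```

apply_moves --pt "0 0.5 0 0 0" --pt "0 0 0 0 0" --pt "0 0 0 0 0" --pt "0 0 0 0 0" --pt "0 0 0 0 0" --pt "0 -10 0 0 0" --pt "0 -30 0 0 0" --pt "0 -45 0 0 0" --pt "0 -45 0 0 0" --pt "0 -45 0 0 0"

```text
t: 9.55
eef_pos: [438.7, -180.5, 203.0]
tcp_rot: [0.207, 1.571, -0.083]
ft_force: [0.4, -0.7, 0.5]
opening: 0.997
```

```bash
python3 - <<'E'
from h import *
c=cam("wrist","w3.png")
go(630.1,307.8,200,-16.7)
E
```

```text
t 9.6 p [ 440.8 -181.5  209.4] jaw -16.6 xaxis [ 0.008 -0.005 -1.   ] op 1.001 F [ 1.6 -1.   7.4] q6 -0.24
turn 0.1 | delta now [  8.6 523.   41.5] | after turn [  8.6 523.1  40.6]
```

apply_moves --pt "0 0 30 3 0" --pt "0 0 47 4 0" --pt "0 0 47 4 0" --pt "0 0 47 4 0" --pt "0 0 47 4 0" --pt "0 0 47 4 0" --pt "0 0 47 4 0" --pt "0 0 47 4 0" --pt "0 0 47 4 0" --pt "0 0 47 4 0"

```text
t: 10.6
eef_pos: [606.3, 244.2, 201.3]
tcp_rot: [0.626, 1.57, 0.336]
ft_force: [0.3, -0.4, 0.0]
opening: 0.999
```

apply_moves --pt "0 0 47 2 0" --pt "0 0 22 0 0" --pt "0 0 0 0 0" --pt "0 0 0 0 0" --pt "0 0 0 0 0"

```text
t: 11.1
eef_pos: [627.5, 306.6, 200.9]
tcp_rot: [-2.068, 1.571, -2.359]
ft_force: [-0.2, -0.7, -0.5]
opening: 1.002
```

```bash
python3 - <<'E'
from h import *
go(630.1,307.8,117,-16.7)
E
```

```text
t 11.1 p [627.5 306.6 200.9] jaw -16.66 xaxis [-0. -0. -1.] op 1.002 F [-0.2 -0.7 -0.5] q6 0.65
turn 0.04 | delta now [83.9  1.9  2.1] | after turn [83.9  1.9  2.1]
```

apply_moves --pt "0 15 2 2 0" --pt "0 30 0 0 0" --pt "0 25 0 0 0" --pt "0 13 0 0 0" --pt "0 0 0 0 0" --pt "0 0 0 0 0"

```text
t: 11.7
eef_pos: [630.7, 308.9, 118.1]
tcp_rot: [0.769, 1.57, 0.478]
ft_force: [0.6, 0.5, -0.5]
opening: 0.999
```

apply_moves --pt "1 0 0 0 0" --pt "1 0 0 0 0" --pt "1 0 0 0 0" --pt "1 0 0 0 0" --pt "1 0 0 0 0" --pt "1 0 0 0 0" --pt "1 0 0 0 0" --pt "1 0 0 0 0"

```text
t: 12.5
eef_pos: [630.3, 309.1, 117.5]
tcp_rot: [0.859, 1.571, 0.569]
ft_force: [0.6, -0.1, 0.2]
opening: 0.504
```

apply_moves --pt "1 -5 0 0 0" --pt "1 -15 0 0 0" --pt "1 -20 0 0 0" --pt "1 -20 0 0 0" --pt "1 -10 0 0 0" --pt "1 0 0 0 0"

```text
t: 13.1
eef_pos: [630.7, 309.3, 189.7]
tcp_rot: [0.677, 1.568, 0.387]
ft_force: [-0.1, -0.5, -2.1]
opening: 0.503
```

```bash
python3 - <<'E'
from h import *
go(430.2,221.5,187,23)
E
```

```text
t 13.1 p [630.7 309.3 189.7] jaw -16.62 xaxis [ 0.003  0.001 -1.   ] op 0.503 F [-0.1 -0.5 -2.1] q6 0.65
turn -39.62 | delta now [   2.  -141.5 -167.1] | after turn [   2.    -2.4 -218.9]
```

apply_moves --pt "1 0 0 0 -7.9" --pt "1 0 0 0 -7.9" --pt "1 0 0 0 -7.9" --pt "1 0 0 0 -7.9" --pt "1 0 0 0 -8" --pt "1 0 0 -35 0" --pt "1 0 0 -45 0" --pt "1 0 0 -45 0" --pt "1 0 0 -45 0" --pt "1 0 -1 -40 0"

```text
t: 14.1
eef_pos: [434.8, 225.2, 186.8]
tcp_rot: [3.035, 1.569, -2.847]
ft_force: [0.0, -0.3, -1.6]
opening: 0.507
```

apply_moves --pt "1 0 -1 -9 0" --pt "1 0 0 0 0" --pt "1 0 0 0 0" --pt "1 0 0 0 0"

```text
t: 14.5
eef_pos: [430.5, 222.1, 187.2]
tcp_rot: [0.197, 1.57, 0.599]
ft_force: [0.1, 0.3, -1.7]
opening: 0.502
```

```bash
python3 - <<'E'
from h import *
go(430.2,221.5,28,23)
E
```

```text
t 14.5 p [430.5 222.1 187.2] jaw 22.98 xaxis [ 0.  0. -1.] op 0.502 F [ 0.1  0.3 -1.7] q6 -0.06
turn -0.02 | delta now [159.2  -0.4  -0.6] | after turn [159.2  -0.4  -0.6]
```

apply_moves --pt "1 25 0 -0.5 0" --pt "1 40 0 0 0" --pt "1 40 0 0 0" --pt "1 25 0 0 0" --pt "1 12 0 0 0" --pt "1 7 0 0 0" --pt "1 4 0 0 0" --pt "1 3 0 0 0" --pt "1 0 0 0 0" --pt "1 0 0 0 0"

```text
t: 15.5
eef_pos: [429.3, 221.6, 32.1]
tcp_rot: [-0.001, 1.57, 0.4]
ft_force: [0.9, 0.6, -1.7]
opening: 0.506
```

apply_moves --pt "1 1 0 0 0" --pt "1 1 0 0 0" --pt "1 0 0 0 0" --pt "1 0 0 0 0"

```text
t: 15.9
eef_pos: [429.0, 221.5, 29.5]
tcp_rot: [0.962, 1.571, 1.363]
ft_force: [0.5, 0.8, -1.3]
opening: 0.503
```

apply_moves --pt "1 1 0 0 0" --pt "1 0.5 0 0 0" --pt "1 0.5 0 0 0" --pt "1 0 0 0 0"

```text
t: 16.3
eef_pos: [429.0, 221.5, 28.5]
tcp_rot: [0.013, 1.57, 0.414]
ft_force: [-3.6, -1.7, 19.1]
opening: 0.506
```

apply_moves --pt "1 -0.7 0 0 0" --pt "0 0 0 0 0" --pt "0 0 0 0 0" --pt "0 0 0 0 0" --pt "0 0 0 0 0" --pt "0 0 0 0 0" --pt "0 -10 0 0 0" --pt "0 -30 0 0 0" --pt "0 -45 0 0 0" --pt "0 -40 0 0 0"

```text
t: 17.3
eef_pos: [428.7, 221.4, 155.4]
tcp_rot: [2.416, 1.571, 2.817]
ft_force: [-0.2, -0.4, 0.8]
opening: 0.999
```

apply_moves --pt "0 -30 0 0 0" --pt "0 0 0 0 0" --pt "0 0 0 0 0"

```text
t: 17.6
eef_pos: [428.9, 221.5, 184.0]
tcp_rot: [-0.026, 1.569, 0.375]
ft_force: [-0.0, 0.1, -0.1]
opening: 1.002
```

```bash
python3 - <<'E'
from h import *
a=cam("top")
im=a["im"][...,::-1]
m=np.hstack([cv2.resize(im[y:y+75,x:x+100],(400,300),interpolation=cv2.INTER_CUBIC) for x,y in((190,130),(390,220))])
cv2.imwrite("pics/t4.png",cv2.convertScaleAbs(m,alpha=1.5))
go(590,215,185,-16.7)
E
```

```text
t 17.65 p [428.6 221.4 183.1] jaw 22.98 xaxis [-0.  0. -1.] op 0.999 F [-0.  -0.7 -0.3] q6 -0.06
turn 39.68 | delta now [ -1.9 -68.9 146.1] | after turn [ -1.9  40.3 156.4]
```

View pics/t4.png

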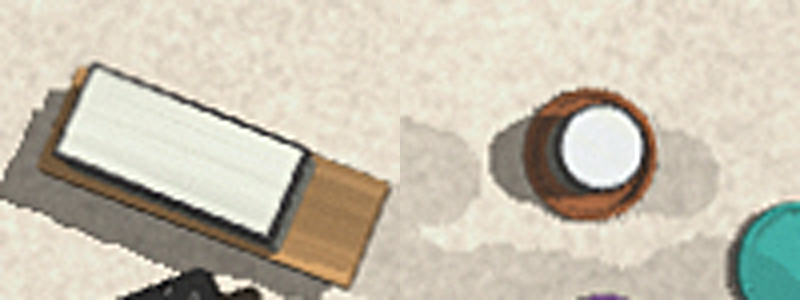

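The round tin stands inside its tray. The oblong lid is clear, with crop corners at (93,62), (311,150), (276,250) and (55,155).

```bash
python3 - <<'E'
from h import *
c=load("top")
Q=ray(c,[(190+u/4-.4,130+v/4-.4) for u,v in [(93,62),(311,150),(276,250),(55,155)]],93)[:,:2].astype(np.float32)
print(cv2.minAreaRect(Q),Q.mean(0))
Q=ray(c,[(390+(u-400)/4-.4,220+v/4-.4) for u,v in [(601,103),(646,148),(601,191),(558,148)]],54)[:,:2]; print("round",Q.mean(0))
g=cv2.cvtColor(c["im"],cv2.COLOR_RGB2GRAY)
w=(g[130:205,190:290]>150).astype(np.uint8)
n,l,st,ce=cv2.connectedComponentsWithStats(w)
hsv=cv2.cvtColor(c["im"],cv2.COLOR_RGB2HSV)
# riser visible corners
print(ray(c,[(190+u/4-.4,130+v/4-.4) for u,v in [(389,182),(350,289),(40,168),(78,66)]],48)[:,:2])
E
```

```text
((615.1611328125, 271.2586669921875), (134.075439453125, 57.50982666015625), 69.29837036132812) [615.9402  271.61234]
round [ 439.48247932 -179.96766419]
[[611.91616474 163.24200086]
 [551.02925803 182.58008757]
 [614.95580902 360.11081269]
 [673.98583767 341.86869602]]
```

apply_moves --pt "0 -20 0 0 8.4" --pt "0 -20 0 0 8.4" --pt "0 -20 0 0 8.4" --pt "0 -10 0 0 8.4" --pt "0 0 0 0 8.4" --pt "0 0 0 30 0" --pt "0 0 10 40 0" --pt "0 0 10 40 0" --pt "0 0 0 40 0" --pt "0 0 0 0 0"

```text
t: 18.65
eef_pos: [580.4, 189.9, 250.5]
tcp_rot: [-2.45, 1.568, -2.784]
ft_force: [-1.2, -0.4, -0.9]
opening: 0.999
```

apply_moves --pt "0 0 0 0 0" --pt "0 0 0 0 0"

```text
t: 18.85
eef_pos: [576.3, 191.7, 252.2]
tcp_rot: [-2.67, 1.569, -3.002]
ft_force: [0.2, -0.5, 0.2]
opening: 1.002
```

```bash
python3 - <<'E'
from h import *
go(615.5,271.5,67,-19.5)
c=cam("wrist"); cv2.imwrite("pics/w5.png",cv2.convertScaleAbs(c["im"][...,::-1],alpha=.8))
E
```

```text
t 18.85 p [576.3 191.7 252.2] jaw -19.0 xaxis [-0.002 -0.    -1.   ] op 1.002 F [ 0.2 -0.5  0.2] q6 0.54
turn 0.5 | delta now [185.1  88.4  11.4] | after turn [185.1  88.5  10.6]
```

View pics/w5.png

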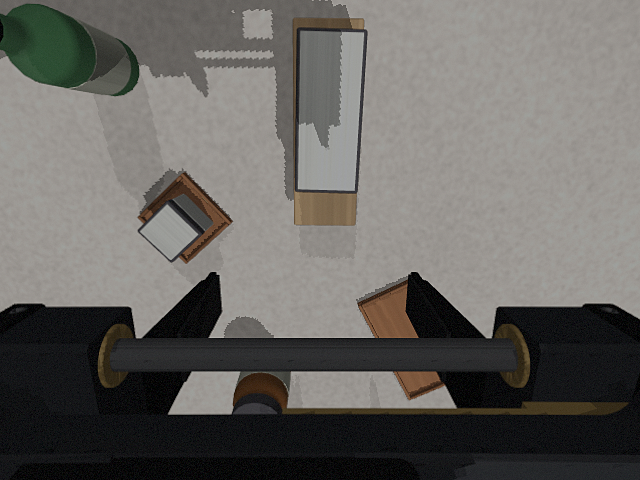

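The square tin is in its tray. The oblong lid corners are at (298,28), (367,30), (357,192) and (295,190). The riser's corners are at (293,18), (364,18), (356,225) and (294,225).

```bash
python3 - <<'E'
from h import *
c=load("wrist")
for n,p,z in(("obl",[(298,28),(367,30),(357,192),(295,190)],93),("riser",[(293,18),(364,18),(356,225),(294,225)],48)):
    Q=ray(c,p,z)[:,:2]; print(n,Q.mean(0).round(1),[(round(float(np.hypot(*d)),1),round(float(np.degrees(np.arctan2(d[1],d[0]))),1)) for d in np.roll(Q,-1,0)-Q])
    if n=="obl": o=Q.mean(0)
go(o[0],o[1],67,-18)
E
```

```text
obl [618.5 274.4] [(54.0, -20.5), (127.4, -110.5), (54.8, 159.2), (127.1, 69.1)]
riser [614.3 263.6] [(62.9, -19.0), (189.1, -109.2), (64.2, 161.1), (189.2, 70.4)]
t 18.9 p [576.4 191.8 252.7] jaw -18.99 xaxis [-0.001 -0.    -1.   ] op 0.997 F [-0.9 -0.7  0.7] q6 0.54
turn -0.99 | delta now [185.6  91.9  13.2] | after turn [185.6  91.7  14.8]
```

apply_moves --pt "0 0 0 0 0.8" --pt "0 30 46 6 0" --pt "0 40 46 6 0" --pt "0 40 0 0 0" --pt "0 30 0 0 0" --pt "0 0 0 0 0" --pt "0 0 0 0 0" --pt "0 0 0 0 0"

```text
t: 19.7
eef_pos: [614.6, 262.8, 125.7]
tcp_rot: [0.675, 1.568, 0.329]
ft_force: [0.2, -0.5, -0.5]
opening: 1.003
```

```bash
python3 - <<'E'
from h import *
go(618.4,274.3,68,-19.8)
E
```

```text
t 19.7 p [614.6 262.8 125.7] jaw -19.83 xaxis [ 0.003  0.001 -1.   ] op 1.003 F [ 0.2 -0.5 -0.5] q6 0.65
turn -0.03 | delta now [57.7 12.  -0.5] | after turn [57.7 12.  -0.5]
```

apply_moves --pt "0 15 12 0 0" --pt "0 20 0 -0.5 0" --pt "0 15 0 0 0" --pt "0 8 0 0 0" --pt "0 0 0 0 0" --pt "0 0 0 0 0" --pt "0 0 0 0 0"

```text
t: 20.4
eef_pos: [617.9, 274.1, 66.2]
tcp_rot: [0.736, 1.569, 0.39]
ft_force: [0.2, -0.0, 0.3]
opening: 1.001
```

apply_moves --pt "1 0 0 0 0" --pt "1 0 0 0 0" --pt "1 0 0 0 0" --pt "1 0 0 0 0" --pt "1 0 0 0 0" --pt "1 0 0 0 0" --pt "1 0 0 0 0"

```text
t: 21.1
eef_pos: [617.5, 274.0, 65.4]
tcp_rot: [1.326, 1.571, 0.981]
ft_force: [-0.0, -0.8, 0.7]
opening: 0.586
```

apply_moves --pt "1 -5 0 0 0" --pt "1 -15 0 0 0" --pt "1 -20 0 0 0" --pt "1 -20 0 0 0" --pt "1 -20 0 0 0" --pt "1 0 0 0 0" --pt "1 0 0 0 0"

```text
t: 21.8
eef_pos: [617.3, 274.0, 145.7]
tcp_rot: [0.739, 1.57, 0.394]
ft_force: [-0.2, -1.0, -2.3]
opening: 0.588
```

```bash
python3 - <<'E'
from h import *
go(637.6,-16.3,148,8.7)
E
```

```text
t 21.8 p [617.3 274.  145.7] jaw -19.81 xaxis [ 0.001  0.    -1.   ] op 0.588 F [-0.2 -1.  -2.3] q6 0.67
turn -28.51 | delta now [  -2.4 -266.2  117.5] | after turn [  -2.4 -290.   -23.9]
```

apply_moves --pt "1 0 0 0 -7.1" --pt "1 0 0 0 -7.1" --pt "1 0 0 0 -7.1" --pt "1 0 0 0 -7.2" --pt "1 0 -40 -4 0" --pt "1 0 -45 -4 0" --pt "1 0 -45 -4 0" --pt "1 0 -45 -4 0" --pt "1 0 -45 -4 0" --pt "1 0 -45 -4 0"

```text
t: 22.8
eef_pos: [633.1, 6.6, 144.2]
tcp_rot: [2.84, 1.569, 2.991]
ft_force: [0.4, 0.2, -2.8]
opening: 0.588
```

apply_moves --pt "1 0 -25 0 0" --pt "1 0 0 0 0" --pt "1 0 0 0 0" --pt "1 0 0 0 0"

```text
t: 23.2
eef_pos: [637.1, -15.3, 144.7]
tcp_rot: [2.652, 1.57, 2.804]
ft_force: [-0.8, 0.9, -2.3]
opening: 0.586
```

```bash
python3 - <<'E'
from h import *
go(637.6,-16.3,21.5,8.7)
c=cam("wrist","w6.png")
E
```

```text
t 23.2 p [637.1 -15.3 144.7] jaw 8.73 xaxis [-0.001  0.    -1.   ] op 0.586 F [-0.8  0.9 -2.3] q6 -0.28
turn 0.03 | delta now [123.2  -1.1   0.4] | after turn [123.2  -1.1   0.4]
```

View pics/w6.png

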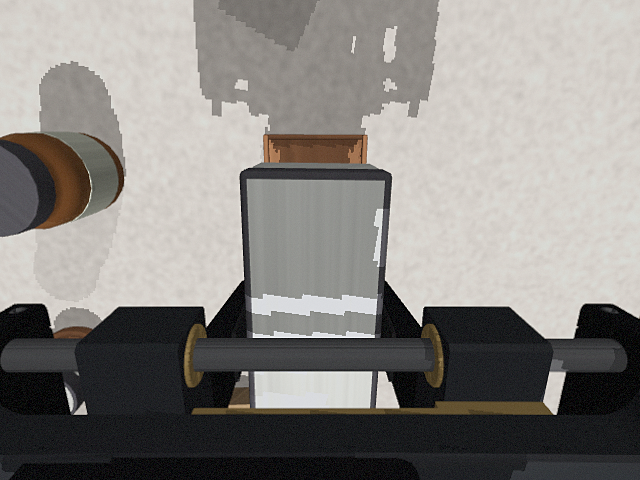

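The tray's far corners show at (264,135) and (368,135), and the tin's lid corners at (242,170) and (391,170). I'll check the offset.

```bash
python3 - <<'E'
from h import *
c=load("wrist"); t=ray(c,[(264,135),(368,135)],10); k=ray(c,[(242,171),(391,171)],144.7+27.5)
th=np.radians(8.7); ax=np.array([np.cos(th),np.sin(th)]); ay=np.array([-np.sin(th),np.cos(th)])
for n,Q,h in(("tray",t,78),("tin",k,65)):
    m=Q.mean(0)[:2]; d=Q[1]-Q[0]; print(n,np.hypot(*d[:2]).round(1),np.degrees(np.arctan2(d[1],d[0])).round(1),"centre",(m-h*ay).round(1))
E
```

```text
tray 81.3 8.8 centre [639.3 -16.7]
tin 53.8 8.8 centre [638.3 -14.8]
```

apply_moves --pt "1 20 -2 0.5 0" --pt "1 35 0 0 0" --pt "1 30 0 0 0" --pt "1 17 0 0 0" --pt "1 10 0 0 0" --pt "1 6 0 0 0" --pt "1 2 0 0 0" --pt "1 0 0 0 0" --pt "1 0 0 0 0"

```text
t: 24.15
eef_pos: [638.7, -18.2, 26.2]
tcp_rot: [-0.212, 1.569, -0.06]
ft_force: [0.4, 0.2, -1.9]
opening: 0.586
```

apply_moves --pt "1 0.5 0 0 0" --pt "1 0.5 0 0 0" --pt "1 0 0 0 0"

```text
t: 24.45
eef_pos: [638.3, -18.2, 24.5]
tcp_rot: [0.058, 1.57, 0.21]
ft_force: [0.6, 0.2, -2.1]
opening: 0.588
```

apply_moves --pt "1 1 0 0 0" --pt "1 0.5 0 0 0" --pt "1 0 0 0 0"

```text
t: 24.75
eef_pos: [638.2, -18.2, 22.7]
tcp_rot: [2.45, 1.571, 2.601]
ft_force: [-0.6, -1.0, -2.2]
opening: 0.587
```

apply_moves --pt "1 0.5 0 0 0" --pt "1 0.5 0 0 0" --pt "1 0 0 0 0"

```text
t: 25.05
eef_pos: [638.3, -18.2, 21.8]
tcp_rot: [2.141, 1.571, 2.293]
ft_force: [0.6, -0.0, -1.8]
opening: 0.587
```

apply_moves --pt "1 0.4 0 0 0" --pt "1 0.4 0 0 0" --pt "1 0 0 0 0"

```text
t: 25.35
eef_pos: [638.3, -18.2, 21.4]
tcp_rot: [-0.03, 1.571, 0.121]
ft_force: [-1.9, 1.0, 3.6]
opening: 0.586
```

apply_moves --pt "0 0 0 0 0" --pt "0 0 0 0 0" --pt "0 0 0 0 0" --pt "0 0 0 0 0" --pt "0 0 0 0 0" --pt "0 -10 0 0 0" --pt "0 -30 0 0 0" --pt "0 -45 0 0 0" --pt "0 -40 0 0 7" --pt "0 -30 0 0 7"

```text
t: 26.35
eef_pos: [638.4, -18.2, 179.4]
tcp_rot: [-0.005, 1.569, -0.102]
ft_force: [0.4, -0.1, -0.9]
opening: 1.0
```

apply_moves --pt "0 -20 0 0 7" --pt "0 0 0 0 7.3" --pt "0 0 0 0 0" --pt "0 0 0 0 0"

```text
t: 26.75
eef_pos: [637.9, -18.2, 196.0]
tcp_rot: [-3.024, 1.57, 2.921]
ft_force: [-0.4, -0.2, 0.3]
opening: 0.994
```

```bash
python3 - <<'E'
from h import *
go(590,195,195,-19.6)
E
```

```text
t 26.75 p [637.9 -18.2 196. ] jaw -19.41 xaxis [-0.001  0.    -1.   ] op 0.994 F [-0.4 -0.2  0.3] q6 0.21
turn 0.19 | delta now [   1.1  185.1 -116.1] | after turn [   1.1  184.8 -116.7]
```

apply_moves --pt "0 0 30 -19 0" --pt "0 0 35 -21 0" --pt "0 0 40 -25 0" --pt "0 0 40 -25 0" --pt "0 0 40 -26 0" --pt "0 0 0 0 0" --pt "0 0 0 0 0" --pt "0 0 0 0 0"

```text
t: 27.55
eef_pos: [591.3, 194.2, 195.7]
tcp_rot: [-2.439, 1.57, -2.78]
ft_force: [1.1, 0.2, -0.4]
opening: 1.001
```

```bash
python3 - <<'E'
from h import *
c=cam("wrist"); cv2.imwrite("pics/w7.png",cv2.convertScaleAbs(c["im"][...,::-1],alpha=.8))
go(614.3,263.5,33,-19.6)
E
```

```text
t 27.6 p [591.4 193.8 195.8] jaw -19.63 xaxis [-0. -0. -1.] op 1.003 F [-0.2 -0.  -0.6] q6 0.55
turn -0.03 | delta now [162.8  73.4  -1.8] | after turn [162.8  73.4  -1.8]
```

View pics/w7.png

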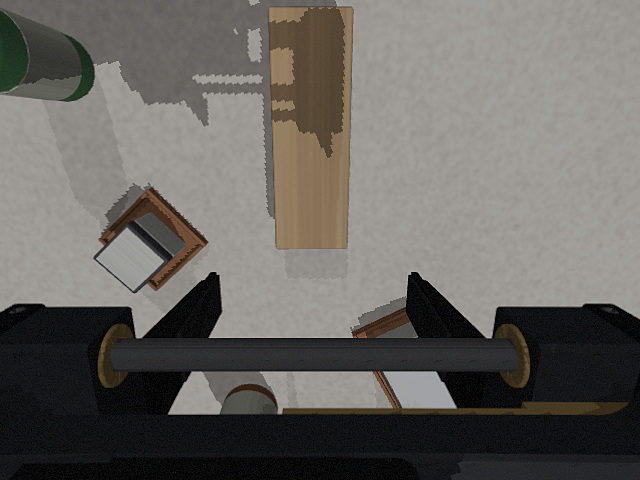

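The riser's corners are at (268,8), (353,7), (347,248) and (276,248).

```bash
python3 - <<'E'
from h import *
c=load("wrist")
Q=ray(c,[(268,7.5),(353,7.5),(347.5,248),(276,248)],48)[:,:2]; o=Q.mean(0); print(o.round(1),[(round(float(np.hypot(*d)),1),round(float(np.degrees(np.arctan2(d[1],d[0]))),1)) for d in np.roll(Q,-1,0)-Q])
go(o[0],o[1],33,-19.6)
E
```

```text
[614.2 263.6] [(63.2, -19.5), (187.8, -109.2), (63.7, 160.5), (187.9, 70.6)]
t 27.6 p [591.4 193.8 195.8] jaw -19.63 xaxis [-0. -0. -1.] op 1.003 F [-0.2 -0.  -0.6] q6 0.55
turn -0.03 | delta now [162.8  73.4  -2. ] | after turn [162.8  73.4  -1.9]
```

apply_moves --pt "0 0 36 -1 0" --pt "0 20 37 -1 0" --pt "0 40 0 0 0" --pt "0 35 0 0 0" --pt "0 25 0 0 0" --pt "0 15 0 0 0" --pt "0 0 0 0 0" --pt "0 0 0 0 0" --pt "0 0 0 0 0"

```text
t: 28.5
eef_pos: [614.6, 264.3, 62.7]
tcp_rot: [0.68, 1.568, 0.338]
ft_force: [0.6, -0.3, 0.3]
opening: 0.999
```

```bash
python3 - <<'E'
from h import *
go(614.2,263.6,32,-19.5)
E
```

```text
t 28.5 p [614.6 264.3  62.7] jaw -19.64 xaxis [ 0.002  0.001 -1.   ] op 0.999 F [ 0.6 -0.3  0.3] q6 0.65
turn -0.14 | delta now [30.7 -0.9 -0.2] | after turn [30.7 -0.9 -0.2]
```

apply_moves --pt "0 15 -0.5 0 0" --pt "0 11 0 0 0" --pt "0 4 0 0 0" --pt "0 0 0 0 0" --pt "0 0 0 0 0" --pt "1 0 0 0 0" --pt "1 0 0 0 0" --pt "1 0 0 0 0" --pt "1 0 0 0 0" --pt "1 0 0 0 0"

```text
t: 29.5
eef_pos: [613.7, 264.0, 31.2]
tcp_rot: [0.873, 1.571, 0.53]
ft_force: [-0.0, -0.9, 0.7]
opening: 0.677
```

apply_moves --pt "1 0 0 0 0" --pt "1 0 0 0 0" --pt "1 0 0 0 0"

```text
t: 29.8
eef_pos: [613.7, 264.0, 31.2]
tcp_rot: [0.893, 1.571, 0.551]
ft_force: [0.6, -0.2, 2.1]
opening: 0.669
```

apply_moves --pt "1 -5 0 0 0" --pt "1 -15 0 0 0" --pt "1 -30 0 0 0" --pt "1 -30 0 0 0" --pt "1 -30 0 0 0" --pt "1 -20 0 0 0" --pt "1 0 0 0 0" --pt "1 0 0 0 0"

```text
t: 30.6
eef_pos: [613.3, 263.9, 161.2]
tcp_rot: [0.766, 1.57, 0.424]
ft_force: [0.9, -0.3, -3.4]
opening: 0.67
```

```bash
python3 - <<'E'
from h import *
go(631,-280.4,165,10.8)
E
```

```text
t 30.6 p [613.3 263.9 161.2] jaw -19.61 xaxis [ 0.  0. -1.] op 0.67 F [ 0.9 -0.3 -3.4] q6 0.65
turn -30.41 | delta now [  -3.8 -506.8  199.3] | after turn [  -3.8 -538.   -84.6]
```

apply_moves --pt "1 0 0 0 -7.6" --pt "1 0 0 0 -7.6" --pt "1 0 0 0 -7.6" --pt "1 0 0 0 -7.6" --pt "1 0 -35 -5 0" --pt "1 0 -44 -7 0" --pt "1 0 -44 -7 0" --pt "1 0 -44 -7 0" --pt "1 0 -44 -7 0" --pt "1 0 -44 -7 0"

```text
t: 31.6
eef_pos: [621.2, 4.3, 159.5]
tcp_rot: [2.827, 1.568, 3.015]
ft_force: [0.4, 0.1, -1.3]
opening: 0.672
```

apply_moves --pt "1 0 -44 -7 0" --pt "1 0 -44 -7 0" --pt "1 0 -44 -7 0" --pt "1 0 -44 -7 0" --pt "1 0 -44 -7 0" --pt "1 0 -40 -7 0" --pt "1 0 -15 -5 0" --pt "1 0 0 0 0" --pt "1 0 0 0 0" --pt "1 0 0 0 0"

```text
t: 32.6
eef_pos: [627.3, -271.4, 160.6]
tcp_rot: [2.185, 1.57, 2.375]
ft_force: [0.6, 0.2, -1.5]
opening: 0.672
```

```bash
python3 - <<'E'
from h import *
go(631,-280.4,75,10.8)
E
```

```text
t 32.6 p [ 627.3 -271.4  160.6] jaw 10.86 xaxis [-0.001  0.001 -1.   ] op 0.672 F [ 0.6  0.2 -1.5] q6 -0.69
turn 0.06 | delta now [85.6 -9.6  2. ] | after turn [85.6 -9.6  2. ]
```

apply_moves --pt "1 10 -9.5 2 0" --pt "1 25 0 0 0" --pt "1 25 0 0 0" --pt "1 15 0 0 0" --pt "1 7 0 0 0" --pt "1 0 0 0 0" --pt "1 0 0 0 0" --pt "1 0 0 0 0"

```text
t: 33.4
eef_pos: [631.5, -282.1, 80.2]
tcp_rot: [-0.655, 1.569, -0.467]
ft_force: [0.2, 0.6, -2.0]
opening: 0.671
```

```bash
python3 - <<'E'
from h import *
go(631,-280.4,75,10.8)
c=cam("wrist"); s=cam("side")
a=c["im"][0:320,180:460][...,::-1]; b=s["im"][260:400,400:580][...,::-1]
A=cv2.resize(a,(420,480),interpolation=cv2.INTER_CUBIC); B=cv2.resize(b,(380,296),interpolation=cv2.INTER_CUBIC)
B=cv2.copyMakeBorder(B,0,184,0,0,cv2.BORDER_CONSTANT); cv2.imwrite("pics/w8.png",np.hstack([A,cv2.convertScaleAbs(B,alpha=1.4)]))
E
```

```text
t 33.4 p [ 631.5 -282.1   80.2] jaw 10.79 xaxis [ 0.002 -0.001 -1.   ] op 0.671 F [ 0.2  0.6 -2. ] q6 -0.7
turn -0.01 | delta now [ 5.2  1.8 -0.2] | after turn [ 5.2  1.8 -0.2]
```

View pics/w8.png

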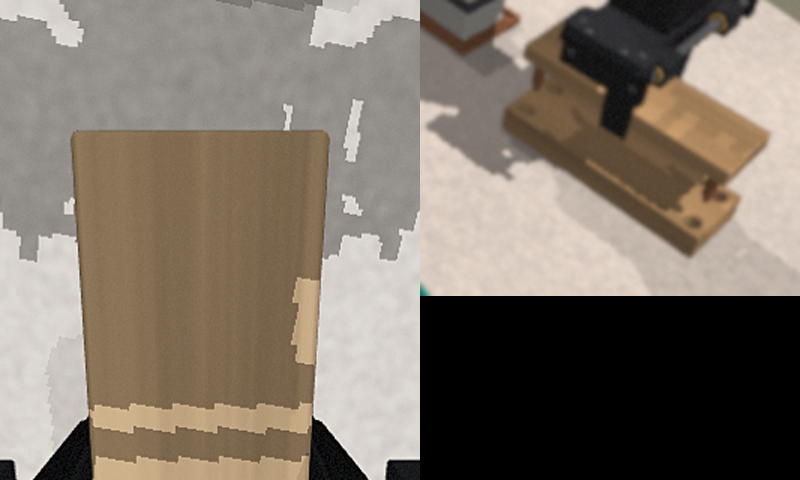

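The board end's corners are at (228,87) and (399,87) in the wrist image, and in the side view the pins hover over the sockets. I'll fix the riser's centre from this picture and refine the sockets from the earlier close wrist picture.

```bash
python3 - <<'E'
from h import *
c=load("wrist"); p=status.state()["eef_pos"]
Q=ray(c,[(228,87.3),(399.3,87.3)],p[2]-31.2+48)[:,:2]; d=Q[1]-Q[0]
th=np.arctan2(d[1],d[0]); print(np.hypot(*d),np.degrees(th))
th=np.radians(10.8); ay=np.array([-np.sin(th),np.cos(th)]); m=Q.mean(0)-95*ay; print("riser centre",m,"rel tcp in (z,y) tool:",(m-p[:2])@[np.cos(th),np.sin(th)],(m-p[:2])@ay)
# side: pins / sockets predictions
s=load("side")
def pts(cx,cy,z): return [(cx+x*np.cos(th)-y*np.sin(th),cy+x*np.sin(th)+y*np.cos(th),z) for x in(-20,20) for y in(-82,82)]
f=lambda q:((q-[400,260])*[380/180,296/140]+[420,0]).round(0).tolist()
print("sockets",f(proj(s,pts(631,-280.4,24)))); print("board corners", f(proj(s,[(m[0]+x*np.cos(th)-y*np.sin(th),m[1]+x*np.sin(th)+y*np.cos(th),p[2]-31.2+48) for x in(-32,32) for y in(-95,95)])))
print("pintips",f(proj(s,pts(*m,p[2]-31.2))))
# sockets in w2
im=cv2.imread("pics/w2.png",0).astype(float)
for u,v in((488,197),(533,176)):
    y,x=np.mgrid[int(v)-12:int(v)+13,int(u)-12:int(u)+13]; w=(im[y,x]<95)*((x-u)**2+(y-v)**2<121)
    print("w2 socket",(w*x).sum()/w.sum(),(w*y).sum()/w.sum(),w.sum(), x[w>0].min(),x[w>0].max(),y[w>0].min(),y[w>0].max())
E
```

```text
62.73814234066767 10.839802820721117
riser centre [ 631.82833002 -282.62284469] rel tcp in (z,y) tool: 0.3542355598139763 -0.6100689019298465
sockets [[693.0, 218.0], [527.0, 107.0], [719.0, 193.0], [555.0, 87.0]]
board corners [[729.0, 171.0], [523.0, 41.0], [772.0, 130.0], [569.0, 11.0]]
pintips [[704.0, 198.0], [535.0, 87.0], [731.0, 173.0], [563.0, 67.0]]
w2 socket 489.05426356589146 196.11627906976744 129 481 495 189 203
w2 socket 532.8510638297872 175.5531914893617 141 525 539 168 183
```

```bash
python3 - <<'E'
from h import *
c=load("wrist"); st=status.state()
T=lambda p,j:(np.array(p,float),np.array([[0,-np.sin(j),np.cos(j)],[0,np.cos(j),np.sin(j)],[-1,0,0]]))
p1,R1=T(st["eef_pos"],np.radians(10.79)); p2,R2=T((439.3,-179.9,184.6),np.radians(-16.58))
# X cam = Rc X + t ; X = p1+R1 a
Rt=c["R"]@R1; tt=c["R"]@p1+c["t"]
w=dict(c,R=Rt@R2.T,t=tt-Rt@R2.T@p2)
print("check",proj(w,[(631+x*np.cos(.1885)-82*np.sin(.1885),-280.4+x*np.sin(.1885)+82*np.cos(.1885),24) for x in(-20,20)]))
S=ray(w,[(488.0,196),(532.2,175.5)],23)[:,:2]; d=S[1]-S[0]; th=np.arctan2(d[1],d[0]); print(S,np.hypot(*d),np.degrees(th))
t=np.radians(10.8); print("tier centre",S.mean(0)-82*np.array([-np.sin(t),np.cos(t)]))
im=cv2.imread("pics/w2.png"); cv2.imwrite("pics/c9.png",cv2.resize(im[130:350,430:620],(760,580)[:2] if 0 else (518,600),interpolation=cv2.INTER_CUBIC))
E
```

```text
check [[488.94305669 197.63414282]
 [532.57169579 176.8097063 ]]
[[ 595.82816133 -202.20111068]
 [ 635.6469302  -195.14846863]] 40.43852265558149 10.043979267171013
tier centre [ 631.10281356 -279.22234421]
```

View pics/c9.png

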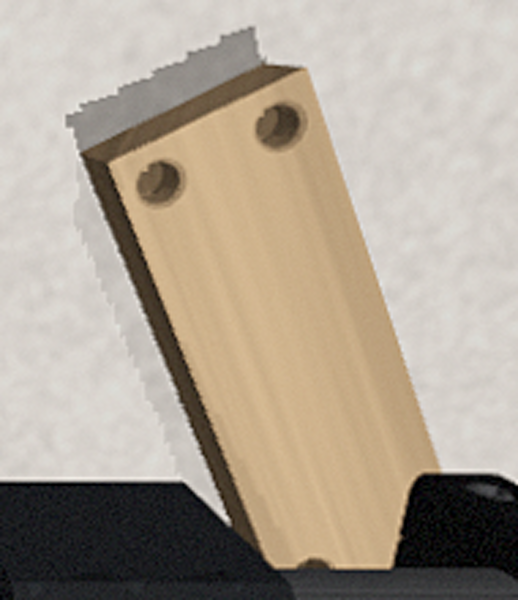

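apply_moves --pt "1 5 2.5 0 0" --pt "1 8 0 0 0" --pt "1 6 0 0 0" --pt "1 0 0 0 0" --pt "1 0 0 0 0" --pt "1 0 0 0 0"

```text
t: 34.1
eef_pos: [630.7, -279.6, 60.1]
tcp_rot: [-0.217, 1.571, -0.029]
ft_force: [0.2, 0.6, -1.0]
opening: 0.67
```

```bash
python3 - <<'E'
from h import *
go(631.1,-279.6,41.2,10.8)
s=cam("side"); b=s["im"][265:385,425:565][...,::-1]
cv2.imwrite("pics/s10.png",cv2.convertScaleAbs(cv2.resize(b,(700,600),interpolation=cv2.INTER_CUBIC),alpha=1.4))
E
```

```text
t 34.1 p [ 630.7 -279.6   60.1] jaw 10.78 xaxis [ 0. -0. -1.] op 0.67 F [ 0.2  0.6 -1. ] q6 -0.7
turn -0.02 | delta now [18.9 -0.1  0.4] | after turn [18.9 -0.1  0.4]
```

View pics/s10.png

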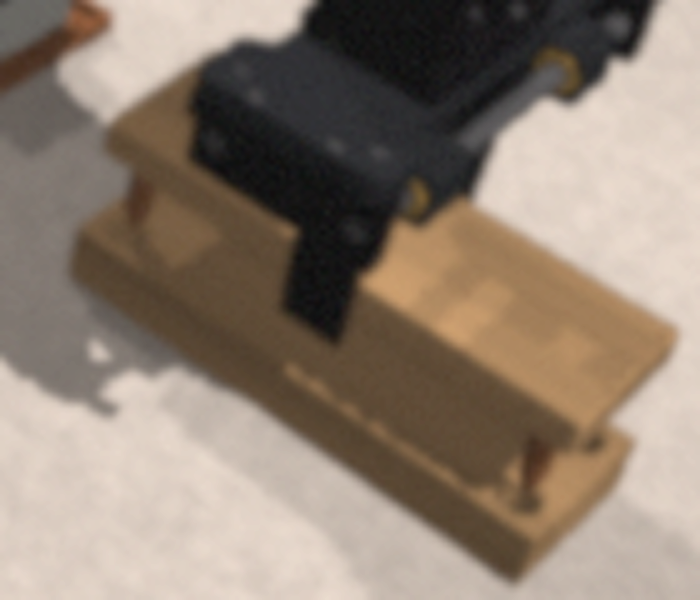

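The pins sit right above the sockets: the near pin tip at (530,485) is over the socket at (525,502). I'll lower in small steps.

apply_moves --pt "1 2 0 0.3 0" --pt "1 2 0 0 0" --pt "1 2 0 0 0" --pt "1 1 0 0 0" --pt "1 0 0 0 0" --pt "1 0 0 0 0"

```text
t: 34.75
eef_pos: [630.9, -279.4, 53.0]
tcp_rot: [0.786, 1.571, 0.974]
ft_force: [0.0, -0.5, -1.1]
opening: 0.678
```

apply_moves --pt "1 1 0 0 0" --pt "1 1 0 0 0" --pt "1 1 0 0 0" --pt "1 0 0 0 0"

```text
t: 35.15
eef_pos: [630.8, -279.3, 49.8]
tcp_rot: [2.212, 1.57, 2.4]
ft_force: [-0.3, 0.2, -0.8]
opening: 0.666
```

apply_moves --pt "1 1 0 0 0" --pt "1 1 0 0 0" --pt "1 1 0 0 0" --pt "1 0 0 0 0"

```text
t: 35.55
eef_pos: [630.8, -279.4, 46.8]
tcp_rot: [2.09, 1.57, 2.278]
ft_force: [0.4, -0.8, -2.2]
opening: 0.67
```

apply_moves --pt "1 1 0 0 0" --pt "1 1 0 0 0" --pt "1 1 0 0 0" --pt "1 0 0 0 0"

```text
t: 35.95
eef_pos: [630.8, -279.3, 43.8]
tcp_rot: [2.233, 1.57, 2.421]
ft_force: [-1.2, -0.6, -1.3]
opening: 0.673
```

apply_moves --pt "1 1 0 0 0" --pt "1 0.5 0 0 0" --pt "1 0.5 0 0 0" --pt "1 0 0 0 0"

```text
t: 36.35
eef_pos: [630.8, -279.4, 42.0]
tcp_rot: [1.898, 1.571, 2.086]
ft_force: [0.3, -0.5, -1.0]
opening: 0.675
```

apply_moves --pt "1 0.4 0 0 0" --pt "1 0.3 0 0 0" --pt "1 0 0 0 0"

```text
t: 36.65
eef_pos: [630.9, -279.4, 41.3]
tcp_rot: [1.503, 1.571, 1.692]
ft_force: [0.7, -0.1, -2.7]
opening: 0.673
```

Within about 0.5 mm of seated. One more creep, then release.

apply_moves --pt "1 0.5 0 0 0" --pt "1 0 0 0 0" --pt "1 0 0 0 0"

```text
t: 36.95
eef_pos: [630.9, -279.4, 41.1]
tcp_rot: [-0.27, 1.571, -0.082]
ft_force: [-1.3, 0.6, 3.0]
opening: 0.674
```

apply_moves --pt "0 0 0 0 0" --pt "0 0 0 0 0" --pt "0 0 0 0 0" --pt "0 0 0 0 0" --pt "0 0 0 0 0" --pt "0 -10 0 0 0" --pt "0 -30 0 0 0" --pt "0 -45 0 0 0" --pt "0 -45 0 0 0" --pt "0 -40 0 0 0"

```text
t: 37.95
eef_pos: [630.8, -279.4, 214.0]
tcp_rot: [-0.64, 1.569, -0.452]
ft_force: [0.5, -0.8, 0.4]
opening: 0.998
```

apply_moves --pt "0 -30 -40 0 0" --pt "0 -20 -40 0 0" --pt "0 0 -40 0 0" --pt "0 0 0 0 0" --pt "0 0 0 0 0" --pt "0 0 0 0 0"

```text
t: 38.55
eef_pos: [653.2, -396.4, 261.0]
tcp_rot: [1.77, 1.57, 1.959]
ft_force: [0.8, 0.2, 0.4]
opening: 1.001
```

```bash
python3 - <<'E'
from h import *
go()
s=cam("side"); t=cam("top"); w=cam("wrist","w11.png")
b=s["im"][120:400,220:580][...,::-1]; a=t["im"][130:290,160:540][...,::-1]
A=cv2.resize(a,(800,337),interpolation=cv2.INTER_CUBIC); B=cv2.resize(s["im"][265:385,425:565][...,::-1],(300,257),interpolation=cv2.INTER_CUBIC); C=cv2.resize(b,(500,257),interpolation=cv2.INTER_CUBIC)
cv2.imwrite("pics/f11.png",cv2.convertScaleAbs(np.vstack([A,np.hstack([B,C])]),alpha=1.4))
E
```

```text
t 38.55 p [ 653.2 -396.4  261. ] jaw 10.81 xaxis [-0.  0. -1.] op 1.001 F [0.8 0.2 0.4] q6 -0.82
turn 0 | delta now [0. 0. 0.] | after turn [0. 0. 0.]
```

View pics/f11.png

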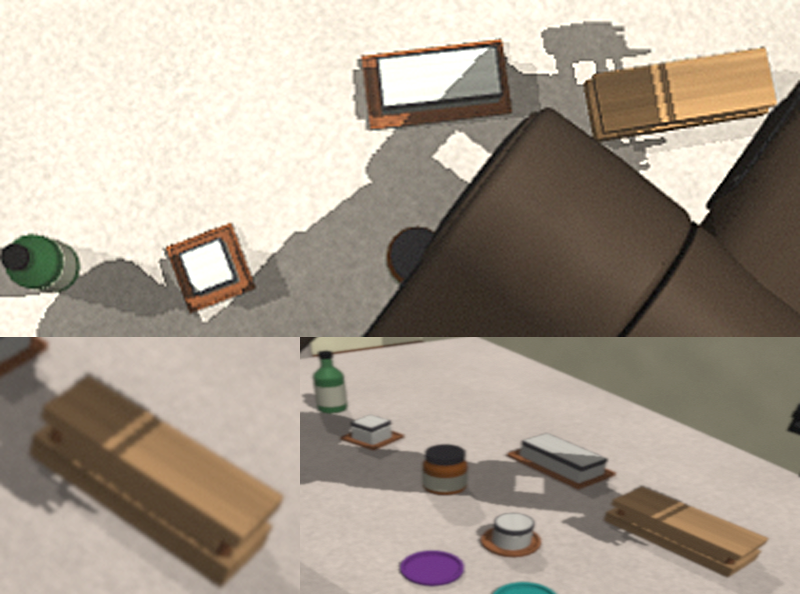

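All three tins stand flat in their trays, and the riser lies level on the tier with an even gap. The jar and bottle haven't moved. I'm handing the job in.

```bash
python3 -c "
from h import *
s=load('side'); th=np.radians(10.8)
print((proj(s,[(631+x*np.cos(th)-y*np.sin(th),-279.5+x*np.sin(th)+y*np.cos(th),58) for x in(-32,32) for y in(-95,95)])-[425,265])*[300/140,257/120]+[0,337])
print(env.job_done())"
```

```text
[[241.39529558 534.31446595]
 [ 40.13930856 402.3293894 ]
 [284.14892857 492.47934009]
 [ 86.55663668 370.6977385 ]]
the job is handed in; nothing more can be done
None
```

The job is handed in at about 39 s on the robot's clock, well inside the 112 s limit. I got no verdict back.

- **Tins:** I took the round, square and oblong tins off the stack in that order. Each was lowered to light contact in its own tray and released. The square one pressed down with about 19 N before I backed off.
- **Riser:** I set it on the tier with no side force as the pins went in. It touched bottom with the tool at 41.1 mm, against 41.2 mm expected when fully home.
- **Last checks:** The closing pictures show the square and oblong tins flat in their trays from above and from the side. The arm hid the round tray from above, so the round tin's last check is the side view. An earlier top view had put it within 1 mm of the tray's centre.
- **Riser check:** Its board corners in the side view agree with the seated pose to within about 3 mm on a visual comparison; I didn't measure the gap to the tier.
- **Bystanders:** The jar and bottle are upright and appear unmoved. I didn't touch the look-alikes.
- **Small disagreement:** The top and wrist cameras differed by 1–2 mm on the tier and the oblong tray. I followed the wrist camera, and everything fitted without force.

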